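# Clamp the pump housing in the bench fixture

## Task

Get the pump housing held fast in the clamping fixture: push it with the fingertips along its rails until it sits fully against the end stop, then push the lever of the toggle clamp over, past its dead point, until it snaps down into lock. Only push: do not lift the housing, do not swing the lever over before the housing is home, and leave the tools and parts round about where they are.

Things in the scene. Friction and masses are not known exactly. Their poses are not given: they have to be found in the camera images.
- fixture: Steel clamping fixture bolted to the bench: base plate 270 x 200 mm, 12 mm thick, middle at x=-20 mm. Origin on the bench; z up; x is the direction in which the housing slides to the end stop (roughly to the robot's left, varies); y across. Two rails at y=+-40 mm, 8 mm high over the plate, 67 mm apart inside, x=-155 to 35 mm, guide the housing. The toggle clamp stands beyond the stop, x=48 to 108.
- end_stop (a point): Middle of the end stop's face, at the height of the plate's top: x=15 mm, z=12 mm in the fixture. The stop is a crossbar 91 mm wide, 14 mm high over the plate.
- clamp_foot (a point): Rubber foot of the clamp's hold-down arm (no need to touch it). With the lever open the arm stands raised 60 degrees, up to about 130 mm above the bench, reaching back to about x=-10 mm of the fixture; the lever lowers it onto the housing's flange.
- housing_center (a point): Loose aluminium pump housing, flat between the rails, 0.3 to 0.6 kg. Flange 90 mm long (fixture x) x 64 wide x 22 high; round boss, 46 mm diameter, on it, top 46 mm above the underside. Point: middle of the flange, half-way up, 23 mm above the bench. Starts 25 to 65 mm short of the stop; home, it is at fixture x=-30 mm. A finger let down behind its rear face (45 mm behind the point) can push it.
- lever_pivot (a point): Axis of the clamp lever, 90 mm along the fixture's x from its origin and 50 mm above the bench; the axis runs along the fixture's y.
- lever_grip (a point): Point on the middle line of the clamp lever, 110 mm from its pivot; moves with it. The lever is a straight bar, 135 mm long from the pivot; its outer 75 mm is a round black grip 19 mm in diameter.
- clamp_lever (a joint): Clamp lever angle q, rad. It leans q-0.087 from vertical towards the fixture's +x (away from the housing). Starts at 0 (open, upright) to about 0.2; growing = swung over and down. A spring resists, up to about 5 N at the grip, until the dead point at about 1.2; beyond, it snaps by itself to the locked stop at 1.55: nearly level, grip's middle line about 60 mm above the bench.
- socket_tall: upright steel socket, 26 mm diameter, 50 mm tall, loose on the base plate beside the rails (left as seen along the plate's +x). Origin at the centre of its underside. Bystander, to be left alone.
- socket_short: upright steel socket, 28 mm diameter, 30 mm tall, loose on the base plate on the other side of the rails. Origin at the centre of its underside. Bystander, to be left alone.
- screwdriver: screwdriver lying loose on the bench to the left of the fixture, near the robot. Origin under its middle. Bystander, to be left alone.
- wrench: spanner lying loose on the bench to the right of the fixture. Origin under its middle. Bystander, to be left alone.
- oil_filter: white upright oil filter, 72 mm diameter, 92 mm tall, on the bench to the left of the fixture. Origin at the centre of its underside. Bystander, to be left alone.
- bearing_ring: steel ring lying flat, 60 mm outside, 16 mm high, on the bench to the left, near the robot. Origin at the centre of its underside. Bystander, to be left alone.
- piston: upright aluminium piston, 80 mm diameter, 58 mm tall, on the bench to the right. Origin at the centre of its underside. Bystander, to be left alone.
Not all that is in view belongs to the job. Leave any blue or green look-alike of the part that bears housing_center alone.

How it is judged:
On the way, in this order (a step that is already met when the one before it is completed fails the run):
1. the housing is against the end stop with the lever still open (before its dead point) (x of housing_center in the frame of fixture above -0.0335 m and angle between housing_center's own z axis and vertical below 0.06 rad and height (world z) of housing_center below 0.027 m and value of joint clamp_lever below 1.2 rad), for 0.2 s.
2. the clamp lever is in lock (x of housing_center in the frame of fixture above -0.0335 m and angle between housing_center's own z axis and vertical below 0.06 rad and height (world z) of housing_center below 0.027 m and value of joint clamp_lever above 1.45 rad), for 0.2 s.
At the end, for the whole second after the job is handed in: The housing lies flat on the plate within 3.5 mm of the end stop, and the clamp lever rests beyond 1.45 rad (locked stop 1.55) (all of step 2 and velocity of joint clamp_lever below 0.1 rad/s); the robot touches nothing.
It fails at once if the housing is lifted more than 7 mm or tipped more than about 11 degrees (height (world z) of housing_center above 0.03 m or angle between housing_center's own z axis and vertical above 0.2 rad).
It fails at once if the lever is swung past its dead point while the housing is more than 3.5 mm short of the stop (value of joint clamp_lever above 1.25 rad and x of housing_center in the frame of fixture below -0.0335 m).
It fails at once if a bystander is moved more than 20 mm (distance of any of socket_tall, socket_short, screwdriver, wrench, oil_filter, bearing_ring, piston from where it was at the start of the episode above 0.02 m).
It also fails if it takes over 45 s, if anything falls off the work surface, if the arm or the gripper's body presses on something with over 40 N, if the wrist force passes 120 N, or if a joint passes its speed limit or range.

## Robot

A 6-joint arm with a two-finger parallel gripper is mounted at the origin on the work surface. World frame = base frame: x ahead of the robot, y to its left, z up, the work surface at z = 0. Lengths are in m, angles in rad, forces in N, time in s.
With the tool pointing down it reaches from about 0.375 to 0.9 m from the base axis. Payload 3.1 kg.
Tool frame: the origin (TCP) lies between the finger pads; the fingertips stand 25 mm ahead of it and the grasp point (between the pads) lies 6 mm ahead of it; y points along the fingers, x is the direction in which the jaws open and shut, and the axes are right-handed (so a half turn about y gives the same grasp; the last joint's range is limited). The gripper opens to 87 mm and grips with 3 to 60 N. Pads are 19 mm wide; open, the fingers measure 117 mm over their backs; the gripper's body (75 mm by 190 mm) begins 51 mm behind the grasp point.
Start: joints at [0.921, 0.527, 1.433, -0, 1.181, -0.178], TCP at [0.283, 0.557, 0.248] pointing down, gripper open.
Joint ranges: [-3.08, 3.08], [-0.75, 2.2], [0.22, 2.44], [-1.43, 4.57], [0, 2.65], [-2.85, 2.85]. Speed limits (rad/s): [2.79, 2.79, 3.14, 3.14, 3.14, 3.14].

## Interface

Orientations are given as a unit quaternion [x, y, z, w].
In Python, from rig import robot gives the robot as it stands.
- The arm moves only by the tool carry_out, never from a script. Its argument "moves" is a list of rows, each a list of 7 numbers: the opening, from 0 (shut) to 1 (fully open), then the shift along the tool's x, y, z in cm, then the turn, a rotation vector about the tool's x, y, z in rad. In form: [[grip, x, y, z, rx, ry, rz], ...]. A call has 1 to 20 rows; each row is the pose to reach, as a shift and turn from the pose commanded when the call began, along the tool's axes at that moment; what a row does not reach only later rows make up. A row lasts 1/10 s, in which the tool goes at most 50 mm and 8.59 degrees, less where a joint would pass 70% of its speed; a pose out of reach is approached as far as the arm can. A call with a gripper value outside its range is refused whole. The fingers move at their own pace and stop on an object; "force" is the grip in N (left out, the last holds). Time passes only in rows, so rows that repeat a pose let the fingers close. It gives the time, the measured TCP pose, the force and the opening at its end, in the units of the state.
- robot.get_obs(): the state, without advancing time (a new reading comes with each control period).
- robot.camera(name): name is "scene" or "top" or "wrist"; returns the picture (384x512x3 uint8, red, green, blue); there is no depth.
- robot.camera_params(name): a dict with "fx", "fy", "cx", "cy" (pixels), "k1" (the pictures are not rectified: a ray, as slopes to the right and down, at radius r is drawn at 1 + k1 r^2 times it, then the intrinsics apply), "extrinsics" (4x4, takes a point from camera to world coordinates); the wrist camera has in their place "mount" (4x4, takes a point from camera to tool coordinates, whose origin is the TCP and whose axes are the tool frame's). Camera axes: x right, y down, z forward; pixel columns grow to the right and rows downward; lengths in m; the calibration is good to about 2 mm. A picture is of the moment at which its call begins: read the wrist's pose just before it. camera_params takes no time and is no camera call.
- robot.hand_in(): hands the job in, once; it reports no verdict.
The state is a dict: "time": time; "q": joint angles; "joint_velocities": joint speeds; "joint_torque": joint torques, N m; "position": TCP position; "tool_rot": TCP orientation; "ft_force": force on the tool from outside, world axes, zero at the start; "moment": the same for the moment, N m; "grip_width": finger opening in m.
Only numpy, scipy, OpenCV 4.12 (cv2) and the standard library are available. Lean on these libraries where they do the work, as an engineer would, in place of code of your own. Each camera call takes 0.05 s, during which the arm holds its last target.

## Working session

There is one attempt and no reset: what is moved stays moved. The work goes in short steps, Python scripts to look and compute and a tool call to move; the robot and the scene stay as the last step left them, time stands still between calls to the robot, and variables do not carry over. Pictures are saved under pics/ and viewed, and the job is handed in when it is done.

Besides the shell and the picture viewer there is one more tool, called as a command line: name --pt "numbers of a row" for each row, then --argument value for the rest. carry_out: Moves the arm, as the interface text tells. Its arguments: {"type":"object","properties":{"moves":{"type":"array"},"force":{"type":"number"}},"required":["moves"]}

```bash
mkdir -p pics; ls; python3 - <<'E'
from rig import robot
import cv2
o=robot.get_obs()
for k,v in o.items(): print(k,v)
for n in ["scene","top","wrist"]:
    p=robot.camera_params(n); print(n,p)
    im=robot.camera(n); cv2.imwrite(f"pics/{n}0.png",im[:,:,::-1])
E
```

```text
pics
time 0.0
q [ 9.21526067e-01  5.28459904e-01  1.43392299e+00 -4.23018256e-05
  1.18144118e+00 -1.78502492e-01]
joint_velocities [ 0.00188403  0.00024382 -0.00050008 -0.00142981  0.0006089  -0.00151713]
joint_torque [-5.55634670e-04 -4.40047181e+01 -1.76589471e+01  6.32540113e-02
  5.84068056e-02 -1.99792689e-04]
position [0.28303333 0.55644931 0.24656888]
tool_rot [ 0.60311653  0.36887883 -0.370339   -0.60251796]
ft_force [-0.65234778 -0.8114998   0.15868864]
moment [-0.05816872  0.00425916 -0.00811391]
grip_width 0.08693730567565928
scene {'fx': 440.192173058385, 'fy': 440.192173058385, 'cx': 258.42033944964277, 'cy': 190.69590125265105, 'k1': -0.033092073356916885, 'extrinsics': array([[-0.11799603,  0.67315438, -0.73002748,  1.43255115],
       [ 0.99300485,  0.08315504, -0.08382486,  0.11418663],
       [ 0.0042784 , -0.73481183, -0.67825752,  1.0032773 ],
       [ 0.        ,  0.        ,  0.        ,  1.        ]])}
top {'fx': 389.36469515909045, 'fy': 389.36469515909045, 'cx': 262.0490956054656, 'cy': 192.77153127658164, 'k1': -0.005460734781611897, 'extrinsics': array([[-0.02747149, -0.98158725,  0.18902855,  0.25572154],
       [-0.99959544,  0.02836883,  0.00204259,  0.01493795],
       [-0.0073675 , -0.18889597, -0.98196947,  1.34558757],
       [ 0.        ,  0.        ,  0.        ,  1.        ]])}
wrist {'fx': 275.785965871183, 'fy': 275.785965871183, 'cx': 253.50103527055322, 'cy': 188.39444091178197, 'k1': 0.019619802997577512, 'mount': array([[ 9.99999339e-01, -1.14746917e-03,  6.70167093e-05,
         5.77505387e-04],
       [-3.54123051e-04, -2.52094420e-01,  9.67702577e-01,
        -1.36288065e-01],
       [-1.09351434e-03, -9.67701962e-01, -2.52094659e-01,
         6.81327894e-02],
       [ 0.00000000e+00,  0.00000000e+00,  0.00000000e+00,
         1.00000000e+00]])}
```

View pics/scene0.png

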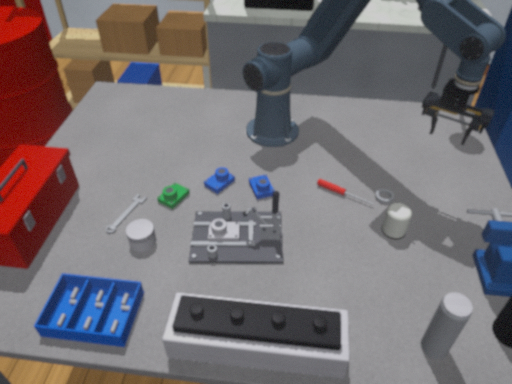

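View pics/top0.png

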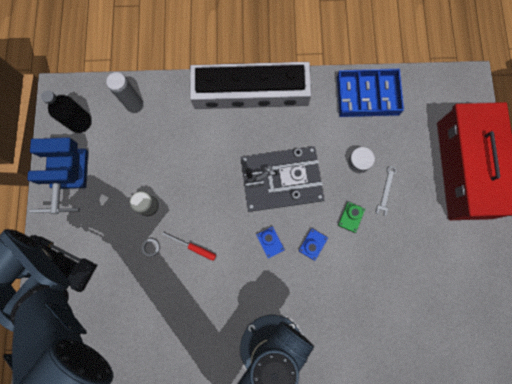

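View pics/wrist0.png

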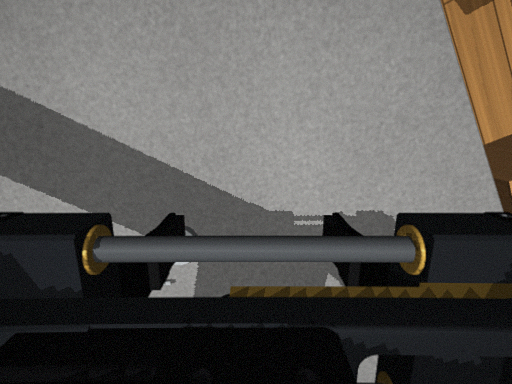

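```bash
python3 - <<'E'
import cv2
a=cv2.imread("pics/top0.png")[135:225,230:340]; cv2.imwrite("pics/topz.png",cv2.resize(a,None,fx=7,fy=6.6,interpolation=cv2.INTER_CUBIC)) if 0 else cv2.imwrite("pics/topz.png",cv2.resize(a,None,fx=6.5,fy=6.5,interpolation=cv2.INTER_CUBIC))
a=cv2.imread("pics/scene0.png")[185:270,180:295]; cv2.imwrite("pics/scenez.png",cv2.resize(a,None,fx=6.5,fy=6.5,interpolation=cv2.INTER_CUBIC))
E
```

```text
(no output)
```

View pics/topz.png

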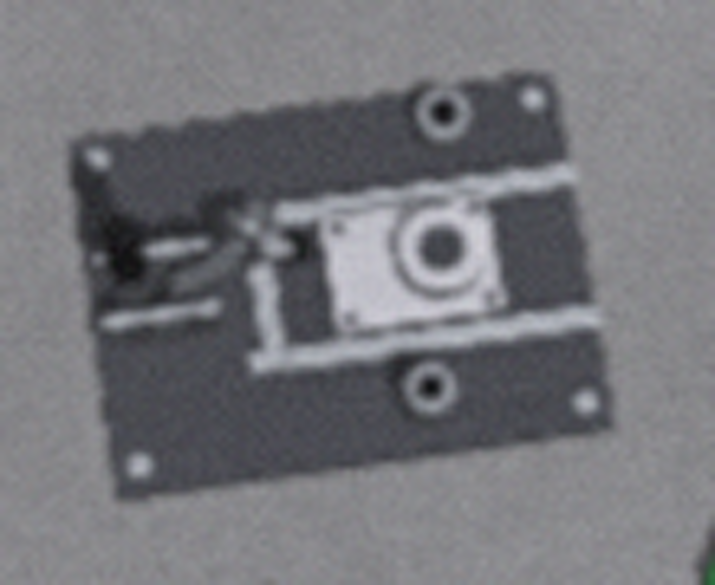

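View pics/scenez.png

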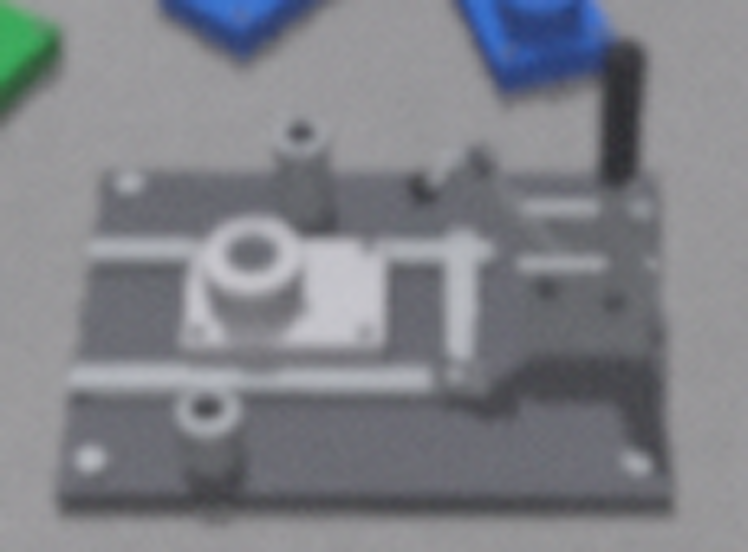

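```bash
cat > h.py <<'E'
import numpy as np, cv2
from rig import robot
from scipy.optimize import least_squares
from scipy.spatial.transform import Rotation as R
def proj(p,E,P):
    P=np.atleast_2d(P); c=(P-E[:3,3])@E[:3,:3]
    x=c[:,0]/c[:,2]; y=c[:,1]/c[:,2]; s=1+p['k1']*(x*x+y*y)
    return np.c_[p['cx']+p['fx']*x*s,p['cy']+p['fy']*y*s]
def T(o):
    E=np.eye(4);E[:3,:3]=R.from_quat(o['tool_rot']).as_matrix();E[:3,3]=o['position'];return E
def fw(v,P):
    P=np.atleast_2d(P);c,s=np.cos(v[2]),np.sin(v[2])
    return np.c_[v[0]+c*P[:,0]-s*P[:,1],v[1]+s*P[:,0]+c*P[:,1],P[:,2]]
E
cat > fit.py <<'E'
from h import *
m=1e-3
def un(pts,ox,oy): return (np.array(pts,float)+.5)/6.5-.5+[ox,oy]
C=np.array([[115,-100,12],[-155,-100,12],[-155,100,12],[115,100,12]])*m
ob=[("top",C,un([[72,143],[552,75],[612,428],[120,497]],230,135)),
    ("scene",C[[2,3,0,1]],un([[103,172],[655,175],[672,497],[58,497]],180,185))]
pp={n:robot.camera_params(n) for n in("top","scene")}
def res(v,off={}): return np.concatenate([(proj(pp[n],pp[n]['extrinsics'],fw(v,P))-u).ravel() for n,P,u in ob])
for sel in ([0],[1],[0,1]):
    o2=ob; 
    f=lambda v:np.concatenate([(proj(pp[n],pp[n]['extrinsics'],fw(v,P))-u).ravel() for n,P,u in [ob[i] for i in sel]])
    r=least_squares(f,[.5,0,1.57]);print(sel,r.x,np.round(r.fun,1))
v=r.x; np.save("fix.npy",v)
# housing: flange top corners, z=34
tu=un([[318,207],[490,190],[506,303],[335,335]],230,135)
su=un([[385,245],[378,350],[180,345]],180,185)
def hr(s):
    H=np.array([[45,-32,34],[-45,-32,34],[-45,32,34],[45,32,34]])*m; H[:,0]+=s[0]; H[:,1]+=s[1]
    a=proj(pp['top'],pp['top']['extrinsics'],fw(v,H))-tu
    b=proj(pp['scene'],pp['scene']['extrinsics'],fw(v,H[[3,0,1]]))-su
    return np.r_[a.ravel(),b.ravel()]
r=least_squares(hr,[-.07,0]);print("housing",r.x,np.round(r.fun,1))
for q in(0,.1,.2,.3):
    a=q-.087; L=.135
    P=fw(v,[[.09+L*np.sin(a),0,.05+L*np.cos(a)]])
    print(q,P,(proj(pp['scene'],pp['scene']['extrinsics'],P)-[180,185])*6.5,(proj(pp['top'],pp['top']['extrinsics'],P)-[230,135])*6.5)
E
python3 fit.py
```

```text
[0] [ 0.5605328  -0.03301068  1.68393096] [-0.7 -0.4  0.5 -0.3  0.8  0.1 -0.6  0.4]
[1] [ 0.5642228  -0.02960458  1.69117397] [-0.2 -0.2  0.3 -0.5  0.4  0.3 -0.5  0.1]
[0, 1] [ 0.56212896 -0.03115334  1.68766195] [-1.3 -0.6 -0.2 -0.8  0.3 -0.5 -1.   0.1 -0.4 -0.8 -0.  -0.9 -0.2 -0.3
 -1.  -0.7]
housing [-0.05956643 -0.00167484] [-0.1  0.7 -1.  -0.3 -0.4  0.   0.1 -1.2 -0.4 -0.5 -0.1 -0.6 -0.5 -0. ]
0 [[0.55300272 0.04658259 0.18448941]] [[588.56541851  46.44448519]] [[142.22773008 224.0943895 ]]
0.1 [[0.55143036 0.05997575 0.18498859]] [[620.66601719  45.70565117]] [[113.9323309  227.87008385]]
0.2 [[0.54986004 0.07335149 0.18413901]] [[652.61643073  47.31644385]] [[ 85.79488717 232.34377979]]
0.3 [[0.54830745 0.08657617 0.18194915]] [[684.02487607  51.25336296]] [[ 58.18903539 237.45503802]]
```

```bash
cat >> h.py <<'E'
def target(fx,fy,z,sgn,v=None):
    """tip centre at fixture (fx,fy), tip height z; tool z = sgn*fixture x"""
    v=np.load("fix.npy") if v is None else v
    xf=np.array([np.cos(v[2]),np.sin(v[2]),0]); tz=sgn*xf; ty=np.array([0,0,-1.]); tx=np.cross(ty,tz)
    M=np.c_[tx,ty,tz]; p=fw(v,[[fx,fy,z]])[0]-.025*ty
    return M,p
def rel(M,p):
    E=T(robot.get_obs()); d=E[:3,:3].T@(p-E[:3,3])*100
    return np.round(d,2),np.round(R.from_matrix(E[:3,:3].T@M).as_rotvec(),3)
E
python3 - <<'E'
from h import *
o=robot.get_obs();print(T(o).round(3))
for s in(1,-1):
    M,p=target(-.135,0,.2,s);print(s,p,*rel(M,p))
E
```

```text
[[ 0.454 -0.001 -0.891  0.283]
 [ 0.891 -0.001  0.454  0.557]
 [-0.002 -1.     0.     0.247]
 [ 0.     0.     0.     1.   ]]
1 [ 0.57786993 -0.1652325   0.225     ] [-50.96   2.24 -59.01] [ 0.001  0.983 -0.002]
-1 [ 0.57786993 -0.1652325   0.225     ] [-50.96   2.24 -59.01] [-2.000e-03 -2.158e+00 -1.000e-03]
```

carry_out --pt "0 -25.5 -3 -29.5 0 0.49 0" --pt "0 -25.5 -3 -29.5 0 0.49 0" --pt "0 -25.5 -3 -29.5 0 0.49 0" --pt "0 -25.5 -3 -29.5 0 0.49 0" --pt "0 -25.5 -3 -29.5 0 0.49 0" --pt "0 -25.5 -3 -29.5 0 0.49 0" --pt "0 -25.5 -3 -29.5 0 0.49 0" --pt "0 -25.5 -3 -29.5 0 0.49 0" --pt "0 -51 -3 -59 0 0.983 0" --pt "0 -51 -3 -59 0 0.983 0" --pt "0 -51 -3 -59 0 0.983 0" --pt "0 -51 -3 -59 0 0.983 0" --pt "0 -51 -3 -59 0 0.983 0" --pt "0 -51 -3 -59 0 0.983 0" --pt "0 -51 -3 -59 0 0.983 0" --pt "0 -51 -3 -59 0 0.983 0" --pt "0 -51 -3 -59 0 0.983 0" --pt "0 -51 -3 -59 0 0.983 0" --pt "0 -51 -3 -59 0 0.983 0" --pt "0 -51 -3 -59 0 0.983 0"

```text
time: 2.15
position: [0.5773, -0.1635, 0.2775]
tool_rot: [-0.706, -0.042, 0.042, 0.706]
ft_force: [-0.6, -0.6, 0.8]
grip_width: 0.0006
```

```bash
python3 - <<'E'
from h import *
o=robot.get_obs();print(o['q'].round(2))
E=T(o);p=robot.camera_params("wrist");im=robot.camera("wrist")
cv2.imwrite("pics/wrist1.png",cv2.resize(im[:,:,::-1],None,fx=1.5,fy=1.5))
np.save("w1.npy",E)
v=np.load("fix.npy");CE=E@p['mount']
print(proj(p,CE,fw(v,np.array([[115,-100,12],[-155,-100,12],[-155,100,12],[115,100,12],[15,0,12],[-105,-32,34],[-105,32,34]])*1e-3)).round(0))
M,t=target(-.135,0,.06,1);print(rel(M,t))
E
```

```text
[-0.46  0.46  1.46  0.    1.22 -0.58]
[[335. -35.]
 [320. 180.]
 [186. 179.]
 [172. -35.]
 [253.  55.]
 [277. 147.]
 [230. 147.]]
(array([ 0.03, 19.27, -0.17]), array([-0.   ,  0.002, -0.   ]))
```

View pics/wrist1.png

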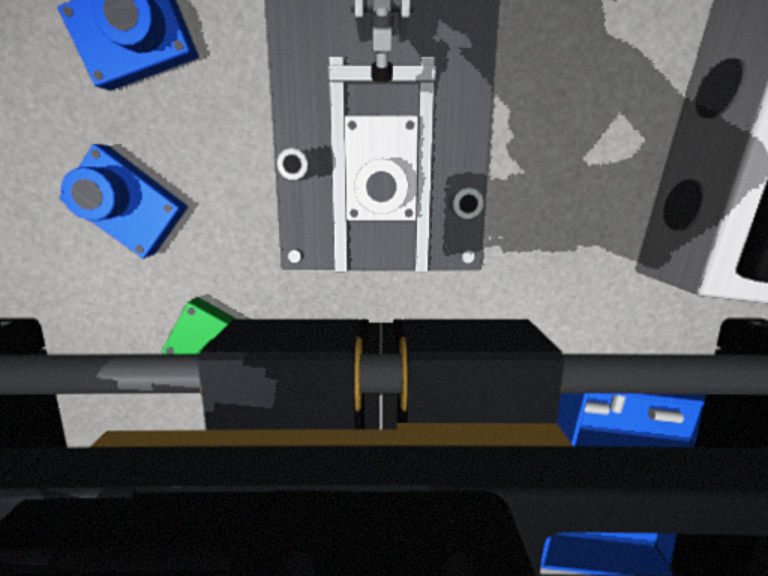

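carry_out --pt "0 0 4 0 0 0 0" --pt "0 0 8 0 0 0 0" --pt "0 0 12 0 0 0 0" --pt "0 0 16 0 0 0 0" --pt "0 0 19 0 0 0 0" --pt "0 0 21 0 0 0 0" --pt "0 0 22.5 0 0 0 0" --pt "0 0 23 0 0 0 0" --pt "0 0 23 0 0 0 0" --pt "0 0 23 0 0 0 0"

```text
time: 3.2
position: [0.5788, -0.1653, 0.0487]
tool_rot: [0.706, 0.042, -0.041, -0.706]
ft_force: [0.2, 0.6, -0.3]
grip_width: 0.0006
```

carry_out --pt "0 0 0 0.5 0 0 0" --pt "0 0 0 1.0 0 0 0" --pt "0 0 0 1.5 0 0 0" --pt "0 0 0 1.8 0 0 0" --pt "0 0 0 2.1 0 0 0" --pt "0 0 0 2.4 0 0 0" --pt "0 0 0 2.8 0 0 0" --pt "0 0 0 3.2 0 0 0" --pt "0 0 0 3.6 0 0 0" --pt "0 0 0 4.0 0 0 0" --pt "0 0 0 4.3 0 0 0" --pt "0 0 0 4.5 0 0 0" --pt "0 0 0 4.5 0 0 0"

```text
time: 4.5
position: [0.5728, -0.1201, 0.0476]
tool_rot: [-0.706, -0.041, 0.041, 0.706]
ft_force: [1.1, -2.8, 2.2]
grip_width: 0.0008
```

```bash
python3 - <<'E'
from h import *
o=robot.get_obs();print(o['ft_force'],o['position'])
M,t=target(-.0845,0,.0237,1);print(rel(M,t))
im=robot.camera("wrist")
cv2.imwrite("pics/wrist2.png",cv2.resize(im[:,:,::-1],None,fx=1.5,fy=1.5))
E
```

```text
[ 1.12086407 -2.80933517  2.16326813] [ 0.57283468 -0.12008786  0.04764952]
(array([-0.03, -0.1 ,  0.51]), array([-0.,  0.,  0.]))
```

View pics/wrist2.png

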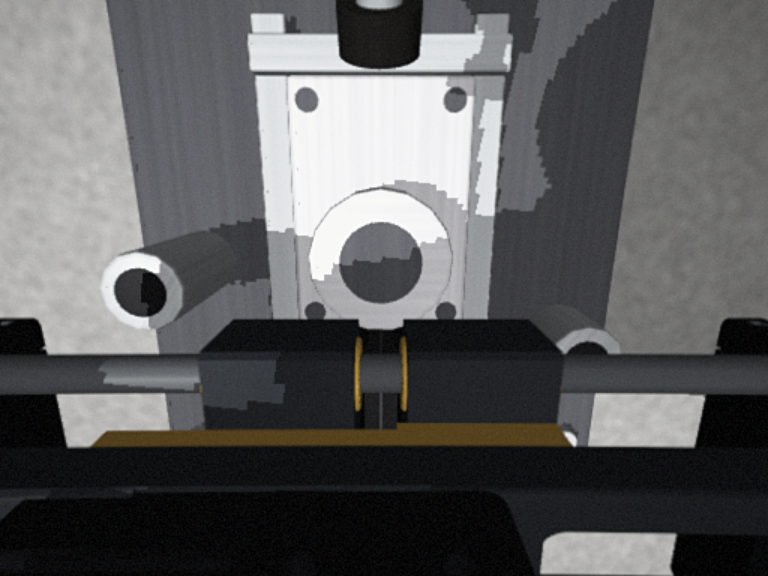

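carry_out --pt "0 0 0 0.1 0 0 0" --pt "0 0 0 0.2 0 0 0" --pt "0 0 0 0.3 0 0 0" --pt "0 0 0 0.4 0 0 0" --pt "0 0 0 0.4 0 0 0"

```text
time: 5.05
position: [0.5725, -0.1176, 0.0476]
tool_rot: [0.707, 0.042, -0.041, -0.705]
ft_force: [0.7, -7.2, 1.1]
grip_width: 0.0006
```

carry_out --pt "0 0 0 0.1 0 0 0" --pt "0 0 0 0.2 0 0 0" --pt "0 0 0 0.2 0 0 0"

```text
time: 5.35
position: [0.5725, -0.1175, 0.0476]
tool_rot: [0.708, 0.042, -0.042, -0.704]
ft_force: [0.0, -12.7, 0.3]
grip_width: 0.0006
```

carry_out --pt "0 0 0 0.1 0 0 0" --pt "0 0 0 0.2 0 0 0" --pt "0 0 0 0.2 0 0 0"

```text
time: 5.65
position: [0.5727, -0.1173, 0.0477]
tool_rot: [0.709, 0.043, -0.042, -0.703]
ft_force: [-1.8, -17.1, -1.4]
grip_width: 0.0004
```

carry_out --pt "0 0 0 -0.5 0 0 0" --pt "0 0 0 -1.5 0 0 0" --pt "0 0 0 -2.5 0 0 0" --pt "0 0 0 -2.5 0 0 0"

```text
time: 6.05
position: [0.5747, -0.1381, 0.0472]
tool_rot: [-0.706, -0.041, 0.041, 0.706]
ft_force: [-0.1, -0.3, 0.4]
grip_width: 0.0001
```

```bash
python3 - <<'E'
from h import *
o=robot.get_obs();print(o['ft_force'],o['position'])
im=robot.camera("wrist")
cv2.imwrite("pics/wrist3.png",cv2.resize(im[:,:,::-1],None,fx=1.5,fy=1.5))
a=robot.camera("scene")[185:270,180:295,::-1]; cv2.imwrite("pics/scene3.png",cv2.resize(a,None,fx=6.5,fy=6.5,interpolation=cv2.INTER_CUBIC))
E
```

```text
[-0.08667028 -0.33836871  0.42611219] [ 0.57470396 -0.13813665  0.04723332]
```

View pics/wrist3.png

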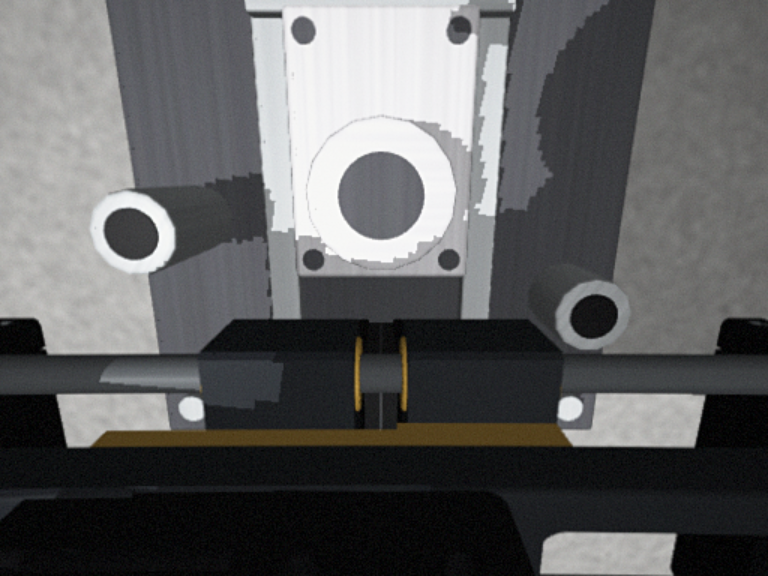

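View pics/scene3.png

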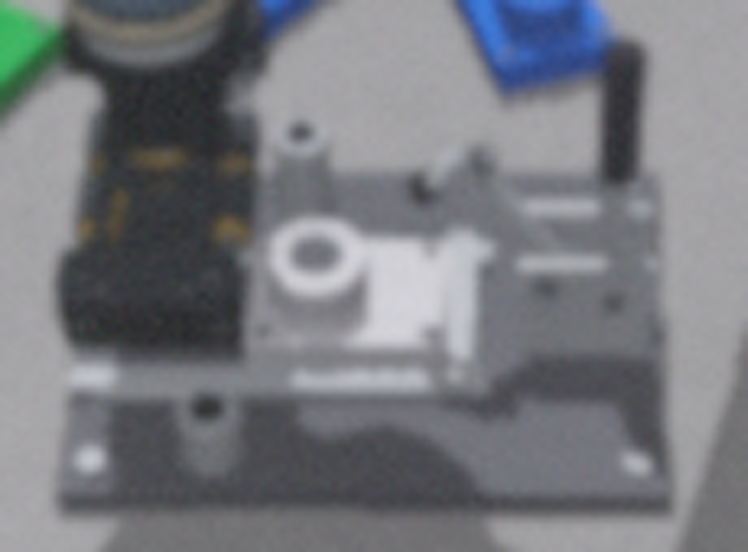

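```bash
python3 - <<'E'
from h import *
o=robot.get_obs();E=T(o);p=robot.camera_params("wrist");v=np.load("fix.npy");CE=E@p['mount']
P=np.array([[15,42,26],[15,-42,26],[15,32,34],[15,-32,34],[-75,32,34],[-75,-32,34],[-78,32,34],[-155,100,12],[-155,-100,12]])*1e-3
print((proj(p,CE,fw(v,P))*1.5+.25).round(1))
for xy in ([.5727,-.1173],E[:2,3]):
    d=np.array(xy)-v[:2];print(np.cos(v[2])*d[0]+np.sin(v[2])*d[1],-np.sin(v[2])*d[0]+np.cos(v[2])*d[1])
# next: above, then lever
M,t=target(.045,0,.21,1);print(rel(M,t))
E
```

```text
[[252.7  10.9]
 [504.7  10.4]
 [276.9   1.3]
 [480.2   0.8]
 [293.3 278.6]
 [465.2 278.4]
 [293.7 286.4]
 [166.7 432.9]
 [593.1 432.5]]
-0.08679163156230324 -0.00045424938881355806
-0.10661177723722931 0.000284097455367633
(array([ 1.000e-02, -1.876e+01,  1.518e+01]), array([-0.001, -0.   , -0.001]))
```

carry_out --pt "0 0 -4 -0.5 0 0 0" --pt "0 0 -8 -0.5 0 0 0" --pt "0 0 -12 -0.5 0 0 0" --pt "0 0 -16 -0.5 0 0 0" --pt "0 0 -19 -0.5 0 0 0" --pt "0 0 -19 3 0 0 0" --pt "0 0 -19 7 0 0 0" --pt "0 0 -19 11 0 0 0" --pt "0 0 -19 14 0 0 0" --pt "0 0 -19 15.2 0 0 0" --pt "0 0 -19 15.2 0 0 0"

```text
time: 7.25
position: [0.5562, 0.0154, 0.2375]
tool_rot: [-0.706, -0.042, 0.043, 0.706]
ft_force: [-0.3, -0.0, -0.2]
grip_width: 0.0007
```

```bash
python3 - <<'E'
from h import *
o=robot.get_obs();print(o['ft_force'],o['position'])
M,t=target(.05,0,.155,1);print(rel(M,t))
im=robot.camera("wrist")
cv2.imwrite("pics/wrist4.png",cv2.resize(im[:,:,::-1],None,fx=1.5,fy=1.5))
a=robot.camera("scene")[150:270,150:310,::-1]; cv2.imwrite("pics/scene4.png",cv2.resize(a,None,fx=5,fy=5,interpolation=cv2.INTER_CUBIC))
E
```

```text
[-0.34250694 -0.0484829  -0.18950092] [0.55624732 0.0153981  0.23748086]
(array([0.05, 5.75, 0.31]), array([-0.   ,  0.003, -0.001]))
```

View pics/wrist4.png

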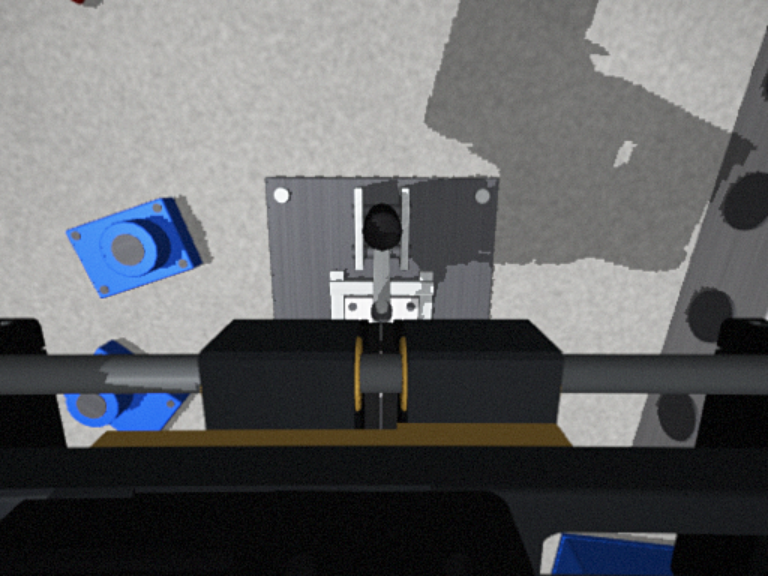

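View pics/scene4.png

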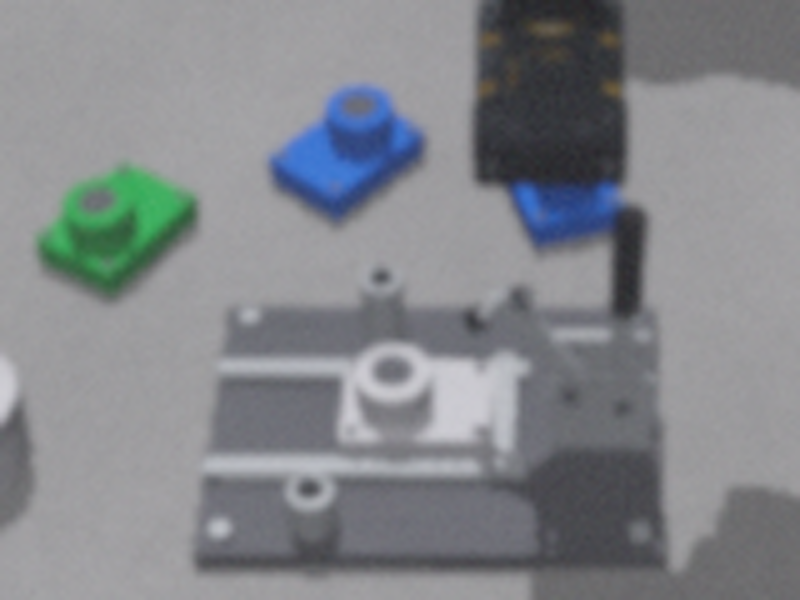

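```bash
python3 - <<'E'
import numpy as np
for q in np.arange(.1,1.56,.1):
    a=q-.087; L=.103
    x=.09+L*np.sin(a)-.0095*np.cos(a)-.0095; z=.05+L*np.cos(a)+.0095*np.sin(a)
    print(round(q,2),"dz_tool",round((x-.05)*100,2),"dy",round((.155-z)*100,2))
E
```

```text
0.1 dz_tool 2.23 dy 0.19
0.2 dz_tool 3.27 dy 0.16
0.3 dz_tool 4.3 dy 0.23
0.4 dz_tool 5.32 dy 0.41
0.5 dz_tool 6.31 dy 0.68
0.6 dz_tool 7.28 dy 1.06
0.7 dz_tool 8.2 dy 1.53
0.8 dz_tool 9.07 dy 2.09
0.9 dz_tool 9.88 dy 2.73
1.0 dz_tool 10.62 dy 3.45
1.1 dz_tool 11.29 dy 4.24
1.2 dz_tool 11.87 dy 5.1
1.3 dz_tool 12.37 dy 6.0
1.4 dz_tool 12.77 dy 6.96
1.5 dz_tool 13.07 dy 7.94
```

carry_out --pt "0 0 2 0.1 0 0 0" --pt "0 0 4 0.3 0 0 0" --pt "0 0 5.7 0.3 0 0 0" --pt "0 0 5.7 0.3 0 0 0"

```text
time: 7.75
position: [0.5553, 0.0151, 0.1783]
tool_rot: [-0.706, -0.039, 0.042, 0.706]
ft_force: [-0.0, -0.5, 0.0]
grip_width: 0.0003
```

carry_out --pt "0 0 0 0.8 0 0 0" --pt "0 0 0 1.6 0 0 0" --pt "0 0 0 2.2 0 0 0" --pt "0 0 0 2.8 0 0 0" --pt "0 0 0 3.6 0 0 0" --pt "0 0 0.1 4.6 0 0 0" --pt "0 0 0.3 5.6 0 0 0" --pt "0 0 0.5 6.5 0 0 0" --pt "0 0 0.9 7.5 0 0 0" --pt "0 0 1.3 8.4 0 0 0" --pt "0 0 1.9 9.3 0 0 0" --pt "0 0 1.9 9.3 0 0 0"

```text
time: 8.95
position: [0.5453, 0.1107, 0.1607]
tool_rot: [-0.705, -0.041, 0.042, 0.706]
ft_force: [1.6, -0.6, 3.3]
grip_width: 0.0007
```

```bash
python3 - <<'E'
from h import *
o=robot.get_obs();print(o['ft_force'],o['position'])
M,t=target(.05,0,.155,1);print(rel(M,t))
im=robot.camera("wrist")
cv2.imwrite("pics/wrist5.png",cv2.resize(im[:,:,::-1],None,fx=1.5,fy=1.5))
a=robot.camera("scene")[150:270,150:310,::-1]; cv2.imwrite("pics/scene5.png",cv2.resize(a,None,fx=5,fy=5,interpolation=cv2.INTER_CUBIC))
E
```

```text
[ 1.60301807 -0.56142696  3.33638133] [0.54534656 0.11068424 0.16069669]
(array([ 0.  , -1.94, -9.28]), array([-0.001,  0.001, -0.001]))
```

View pics/wrist5.png

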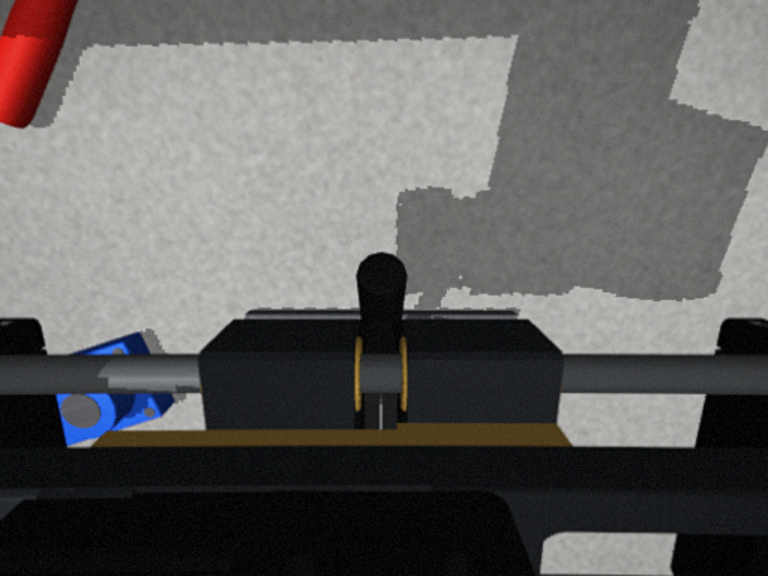

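View pics/scene5.png

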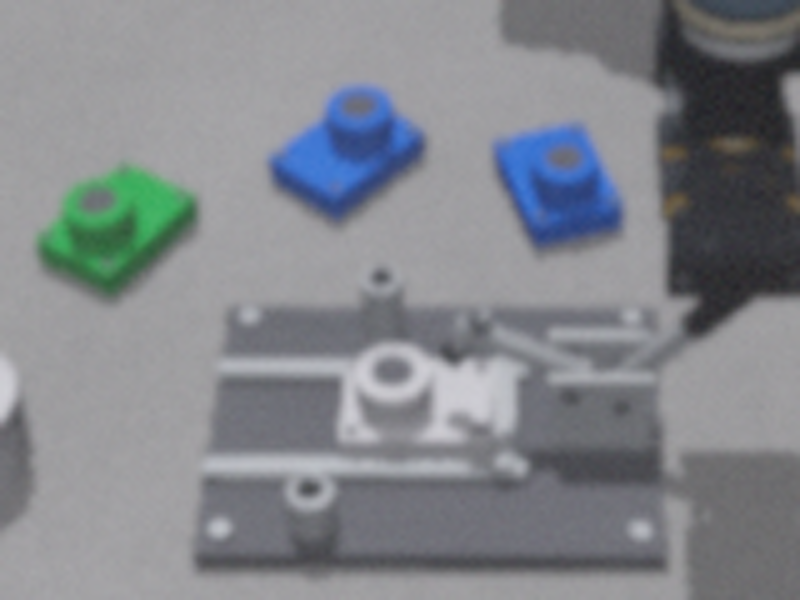

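carry_out --pt "0 0 0.4 0.3 0 0 0" --pt "0 0 0.8 0.6 0 0 0" --pt "0 0 1.15 1.0 0 0 0" --pt "0 0 1.5 1.35 0 0 0" --pt "0 0 1.9 1.7 0 0 0" --pt "0 0 2.3 2.0 0 0 0" --pt "0 0 2.75 2.3 0 0 0" --pt "0 0 3.2 2.6 0 0 0" --pt "0 0 3.6 2.85 0 0 0" --pt "0 0 4.1 3.1 0 0 0" --pt "0 0 4.6 3.3 0 0 0" --pt "0 0 4.6 3.3 0 0 0" --pt "0 0 4.6 3.3 0 0 0" --pt "0 0 4.6 3.3 0 0 0"

```text
time: 10.45
position: [0.542, 0.1417, 0.1157]
tool_rot: [0.706, 0.041, -0.041, -0.706]
ft_force: [-0.1, -0.2, -0.2]
grip_width: 0.0004
```

```bash
python3 - <<'E'
from h import *
o=robot.get_obs();print(o['ft_force'],o['position'])
a=robot.camera("scene")[150:270,150:310,::-1]; cv2.imwrite("pics/scene6.png",cv2.resize(a,None,fx=5,fy=5,interpolation=cv2.INTER_CUBIC))
E
```

```text
[-0.0964934  -0.18863744 -0.18373264] [0.54203559 0.14169864 0.11569377]
```

View pics/scene6.png

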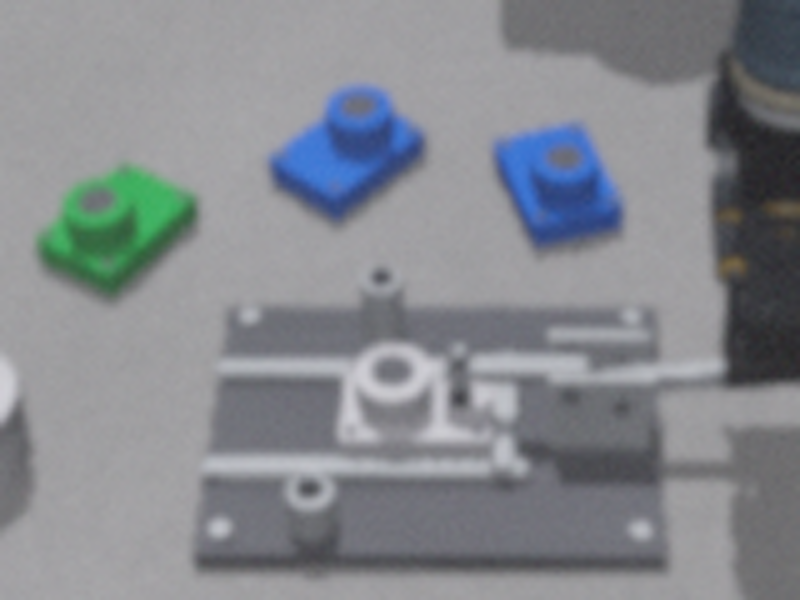

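Snapped over: the force is zero, the arm lies level with its foot on the flange, and the lever is level. Retreating upward.

carry_out --pt "0 0 -2 0 0 0 0" --pt "0 0 -5 0 0 0 0" --pt "0 0 -9 0 0 0 0" --pt "0 0 -13 0 0 0 0" --pt "0 0 -16 -3 0 0 0" --pt "0 0 -16 -6 0 0 0" --pt "0 0 -16 -9 0 0 0" --pt "0 0 -16 -9 0 0 0" --pt "0 0 -16 -9 0 0 0"

```text
time: 11.4
position: [0.5522, 0.0519, 0.2757]
tool_rot: [-0.706, -0.041, 0.041, 0.706]
ft_force: [-0.1, 0.8, -0.4]
grip_width: 0.0005
```

```bash
python3 - <<'E'
from h import *
o=robot.get_obs();print(o['ft_force'],o['position'],o['joint_velocities'].round(3))
v=np.load("fix.npy")
p=robot.camera_params("scene")
for q in(1.2,1.45,1.55):
    a=q-.087; print(q,((proj(p,p['extrinsics'],fw(v,[[.09+.135*np.sin(a),0,.05+.135*np.cos(a)]]))-[150,150])*5).round())
a=robot.camera("scene")[150:270,150:310,::-1]; cv2.imwrite("pics/scene7.png",cv2.resize(a,None,fx=5,fy=5,interpolation=cv2.INTER_CUBIC))
im=robot.camera("wrist")
cv2.imwrite("pics/wrist7.png",cv2.resize(im[:,:,::-1],None,fx=1.5,fy=1.5))
E
```

```text
[-0.06211346  0.83538115 -0.38323222] [0.55222095 0.05189883 0.27568425] [0.027 0.005 0.006 0.002 0.001 0.001]
1.2 [[833. 308.]]
1.45 [[846. 346.]]
1.55 [[848. 362.]]
```

View pics/scene7.png

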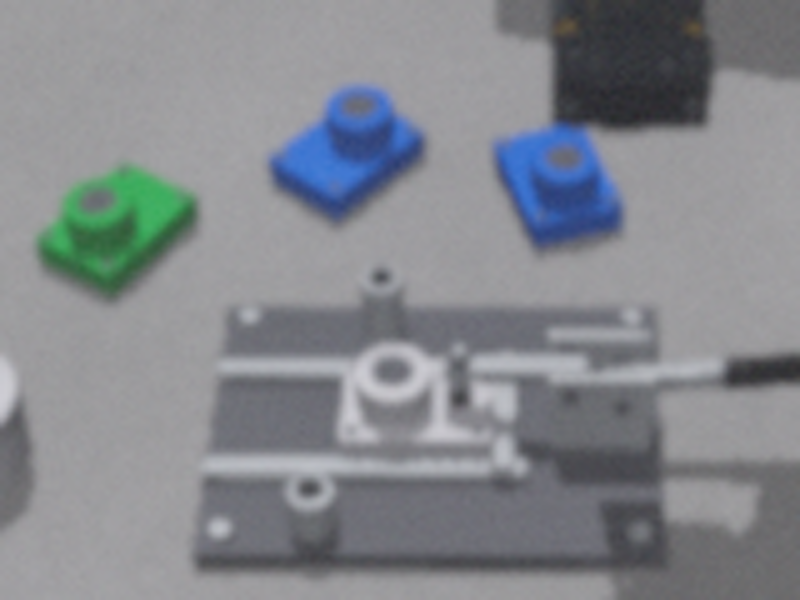

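View pics/wrist7.png

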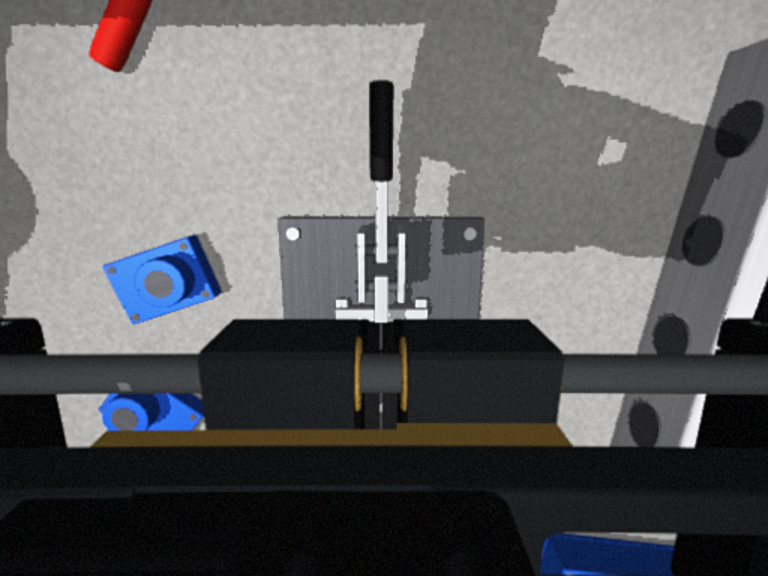

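```bash
python3 -c "
from rig import robot
robot.hand_in()"
```

```text
the job is handed in; nothing more can be done
```

The housing is pushed home against the end stop and the clamp lever is locked. I handed the job in at about 11.5 s; it reports no verdict.

**Housing:** I pushed it about 30 mm along the rails with the closed fingertips until it stopped. The contact force then rose from 3 N to 17 N with no further travel. The wrist picture showed no gap at the stop, and the rear face was within about 1 mm of where it should be.

**Lever:** I followed it along its arc with the fingertips until it snapped over by itself, and the force fell to zero. After I drew the arm clear, the last scene picture put the lever's end where q ≈ 1.55 predicts. The arm is down with its foot on the flange.

**Surroundings:** The sockets looked unmoved in the last pictures. The other bystanders I only saw in part or not at all at the end, but the arm did not go near them.

**One disagreement:** at the stop, the finger position worked out from my fixture fit was about 2 mm short of nominal. That is within calibration error, and the force and the picture both said the housing was seated.

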